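# Recharge a nail-dust extractor and refit its grille

## Robot

A 7-joint arm with a two-finger parallel gripper is mounted at the origin on the work surface. World frame = base frame: x ahead of the robot, y to its left, z up, the work surface at z = 0. Lengths are in m, angles in rad, forces in N, time in s.
With the tool pointing down it reaches from about 0.35 to 0.9 m from the base axis. Payload 19.9 kg.
Tool frame: the origin (TCP) lies at the very end of the fingers, on their centre line; the grasp point (between the pads) lies 19 mm behind it (grasp_offset is the distance from the TCP to the grasp point, in m); z points along the fingers, y is the line along which they close (so a half turn about z gives the same grasp; the last joint's range is limited). The gripper opens to 94 mm and grips with 3 to 60 N. Pads are 16 mm wide; open, the fingers measure 119 mm over their backs; the gripper's body (75 mm by 177 mm) begins 78 mm behind the grasp point.
Start: joints at [1.141, 0.417, -0.01, 1.614, 0.005, 1.111, -0.053], TCP at [0.236, -0.579, 0.205] pointing down, gripper open.
Joint ranges: [-2.81, 2.81], [-0.39, 2.02], [-1.27, 1.25], [0.06, 2.57], [-1.19, 4.33], [0.19, 2], [-2.82, 2.82]. Speed limits (rad/s): [1.89, 1.89, 2.39, 2.39, 3.01, 3.01, 3.01].

## Interface

Orientations are given as a 3x3 rotation matrix whose columns are the frame's x, y, z axes.
In Python, from workcell import * gives the robot as it stands.
- The arm moves only by the tool send_rows, never from a script. Its argument "targets" is a list of rows, each a list of 3 entries, a list of its own where there are three numbers: the opening, from 0 (shut) to 1 (fully open), then the shift along the world's x, y, z in units of 25 mm (1.0 is 25 mm), then the turn, a rotation vector about the world's x, y, z in rad. In form: [[grip, [x, y, z], [ax, ay, az]], ...]. A call has 1 to 20 rows; each row is the pose to reach, as a shift and turn from the pose commanded when the call began; what a row does not reach only later rows make up. A row lasts 1/10 s, in which the tool goes at most 50 mm and 8.59 degrees, less where a joint would pass 70% of its speed; a pose out of reach is approached as far as the arm can. A call with a gripper value outside its range is refused whole. The fingers move at their own pace and stop on an object; "squeeze" is the grip in N (left out, the last holds). Time passes only in rows, so rows that repeat a pose let the fingers close. It gives the time, the measured TCP pose, the force, the opening and the grip force at its end, in the units of the state.
- get_obs(): the state, without advancing time (a new reading comes with each control period).
- capture(name): name is "scene" or "top" or "wrist"; returns a dict with "image" (384x512x3 uint8, blue, green, red), "intrinsics" (3x3 intrinsics, pixels), "eye" and "orientation" of the camera in the world; the wrist camera has in their place "mount" (4x4, takes a point from camera to tool coordinates, whose origin is the TCP and whose axes are the flange's). Camera axes: x right, y down, z forward; pixel columns grow to the right and rows downward; lengths in m; the calibration is good to about 2 mm. The wrist camera is an equidistant fisheye: a pixel r from the principal point sees the ray r / f radians off the axis. A picture is of the moment at which its call begins: read the wrist's pose just before it. There is no depth.
- close_job(): hands the job in; it is judged then, once.
The state is a dict: "clock": time; "q": joint angles; "joint_velocities": joint speeds; "joint_efforts": joint torques, N m; "eef_pos": TCP position; "orientation": TCP orientation; "contact_force": force on the tool from outside, world axes, zero at the start; "ft_torque": the same for the moment, N m; "finger_gap": opening from 0.0 (shut) to 1.0 (fully open); "finger_force": force on a finger pad.
Only numpy, scipy, OpenCV 4.12 (cv2) and the standard library are available. Lean on these libraries where they do the work, as an engineer would, in place of code of your own. Each camera call takes 0.05 s, during which the arm holds its last target. There are 200 camera calls.

## Task

Recharge the nail-dust extractor on the manicure desk: set the funnel upright in its filter well, and pour every ceramic plug from the two scoops through it into the well. Then stand the funnel fully home in its rest again and leave both scoops standing flat on the table. Finally tilt the grille in through the extractor's opening and settle it flat on the two ledges with both its ends tucked well under the lips, leaving the cream jar and polish bottle alone.

Things in the scene. Friction and masses are not known exactly. Their poses are not given: they have to be found in the camera images.
- extractor: White nail-dust extractor, 218 x 150 x 96 mm, fixed on the table, open on top, its long way (x) roughly away from the robot. Origin: underside, below the middle of the opening; z up. Its opening is 160 mm long (x = -80 to +80 mm) between two grey end lips, and 124 mm wide (y = -62 to +62 mm) between upright side walls 96 mm high. Inside is a level deck 55 mm above the table
- well (a point): Middle of the mouth of the 56 mm square filter well in the extractor's deck, 55 mm above the extractor's underside; the well's sides run along the extractor's x and y, its floor is 50 mm below this point; axes as the extractor
- lip_near (a point): Middle of the top edge of the lip at the extractor's -x end (robot's side), x = -80, z = 96 mm. The lip is 6 mm thick; the pocket under it is 32 mm deep (end wall at x = -112 mm) and 24 mm high above the ledge. This is the deep pocket: the grille goes in tilted about 20 degrees, this end first, right back into it, until the other end can drop past the far lip
- lip_far (a point): Middle of the top edge of the lip at the extractor's +x end, x = +80, z = 96 mm. The lip is 6 mm thick; the pocket under it is 24 mm high but only 14 mm deep (end wall at x = +94 mm). Once level, the grille is slid back some 20 mm towards +x to come under this lip as well
- seat (a point): Middle of the opening at the height of the two aluminium ledges (66 mm above the extractor's underside) that carry the grille: they run from the end walls inward to x = -66 mm and x = +66 mm, across the full inner width. The settled grille's origin comes here within a few mm; axes as the extractor
- grille: Slotted aluminium grille plate, 180 mm (x) x 110 mm (y) x 6 mm, about 0.25 kg, lying loose on the table, alike end for end. Origin: centre of its underside. An upright grey grip, 12 mm thick in x and 60 mm long in y, rises from its middle to 51 mm above the underside
- rest: Funnel rest: fixed white block, 110 x 110 x 30 mm, with a 56 mm square hole right through. Origin: centre of its underside
- rest_hole (a point): Middle of the mouth of the hole in the funnel rest, 30 mm above the table
- funnel: Aluminium funnel, about 0.12 kg, loose, standing in the rest at the start. Origin: middle of the spout's lower end; z up. Spout 46 mm outside, 40 inside. Four flat lugs (16 mm wide, reaching 56 mm out along +-x, +-y; undersides 10 mm above the origin) carry it on a hole's edge: seated, the origin is 10 mm below the mouth. Cone of 55 degrees; mouth 113 mm across, 58 mm above the origin
- funnel_grip (a point): A point in the upright grey grip on the funnel's rim, at x = 58.5, z = 84 mm in the funnel's frame. The grip is 10 mm thick in the funnel's x, 28 mm wide in y, and stands from 4 mm below the rim to 102 mm above the funnel's origin
- scoop_a: Grey open-fronted scoop, 90 (x) x 58 (y) mm, 0.12 kg, loose, one of two alike. Origin: centre of its underside. Floor 4 mm thick, sides 4 mm thick, 30 mm high; no wall at the front (+x, towards the robot at the start). Back wall x = -45 to -33 mm; from it a grip, 12 mm thick in x, 36 wide in y, rises to 80 mm. Holds 0 to 3 plugs; they slide out with the front tipped 40 to 55 degrees down
- scoop_b: Grey open-fronted scoop, 90 (x) x 58 (y) mm, 0.12 kg, loose, one of two alike. Origin: centre of its underside. Floor 4 mm thick, sides 4 mm thick, 30 mm high; no wall at the front (+x, towards the robot at the start). Back wall x = -45 to -33 mm; from it a grip, 12 mm thick in x, 36 wide in y, rises to 80 mm. Holds 0 to 3 plugs; they slide out with the front tipped 40 to 55 degrees down
- plug1_center (a point): Centre of a white ceramic filter plug, a cylinder 18 mm across and 18 mm long, 15 g, standing in a scoop at the start. Between three and six plugs are present (the absent ones are None); all are alike. plug1 to plug3 start in scoop_a, plug4 to plug6 in scoop_b
- plug2_center (a point): Centre of a white ceramic filter plug, a cylinder 18 mm across and 18 mm long, 15 g, standing in a scoop at the start. Between three and six plugs are present (the absent ones are None); all are alike. plug1 to plug3 start in scoop_a, plug4 to plug6 in scoop_b
- plug3_center (a point): Centre of a white ceramic filter plug, a cylinder 18 mm across and 18 mm long, 15 g, standing in a scoop at the start. Between three and six plugs are present (the absent ones are None); all are alike. plug1 to plug3 start in scoop_a, plug4 to plug6 in scoop_b
- plug4_center (a point): Centre of a white ceramic filter plug, a cylinder 18 mm across and 18 mm long, 15 g, standing in a scoop at the start. Between three and six plugs are present (the absent ones are None); all are alike. plug1 to plug3 start in scoop_a, plug4 to plug6 in scoop_b
- plug5_center (a point): Centre of a white ceramic filter plug, a cylinder 18 mm across and 18 mm long, 15 g, standing in a scoop at the start. Between three and six plugs are present (the absent ones are None); all are alike. plug1 to plug3 start in scoop_a, plug4 to plug6 in scoop_b
- plug6_center (a point): Centre of a white ceramic filter plug, a cylinder 18 mm across and 18 mm long, 15 g, standing in a scoop at the start. Between three and six plugs are present (the absent ones are None); all are alike. plug1 to plug3 start in scoop_a, plug4 to plug6 in scoop_b
- cream_jar: Glass jar of cream, 60 mm across, 50 mm high, standing beyond the work; to be left alone. Origin: underside
- polish_bottle: Black bottle with a gold cap, 40 mm across, 85 mm high, standing beyond the work; to be left alone. Origin: underside

How it is judged:
By the outcome, as a careful person would: the job done as asked, in the order asked, and still so for the second after the job is handed in, with the robot touching nothing.
Of plug1, plug2, plug3, plug4, plug5, plug6 only 3 to 6 are there at a start; the rules pass over those that are not, and their reading is None.
At some moment in a run one of grille, scoop_a, scoop_b may be knocked a few centimetres aside while the robot is not near it.
It also fails if it takes over 208 s, if anything falls off the work surface, if the arm or the gripper's body presses on something with over 40 N, if the wrist force passes 120 N, or if a joint passes its speed limit or range.

## Working session

There is one attempt and no reset: what is moved stays moved. The work goes in short steps, Python scripts to look and compute and a tool call to move; the robot and the scene stay as the last step left them, time stands still between calls to the robot, and variables do not carry over. Pictures are saved under pics/ and viewed, at most 14 in all, crops included, and the job is handed in when it is done.

Besides the shell and the picture viewer there is one more tool, called after "Emit:" by a JSON object that holds its "api" and its "payload". send_rows: Moves the arm, as the interface text tells. Its arguments: {"type":"object","properties":{"targets":{"type":"array"},"squeeze":{"type":"number"}},"required":["targets"]}

```bash
ls; mkdir -p pics
python3 - <<'E'
from workcell import *
import cv2,numpy as np
o=get_obs();print({k:np.round(v,3).tolist() for k,v in o.items()})
for n in("scene","top"):
    c=capture(n);cv2.imwrite(f"pics/{n}0.png",c["image"]);print(n,c["intrinsics"],c["eye"],c["orientation"])
    np.savez(f"{n}.npz",**{k:c[k] for k in("intrinsics","eye","orientation","image")})
c=capture("wrist");print(c["mount"],c["intrinsics"])
E
```

```text
pics
{'clock': 0.0, 'q': [1.142, 0.418, -0.01, 1.614, 0.005, 1.111, -0.053], 'joint_velocities': [0.001, -0.0, -0.0, -0.001, 0.001, -0.001, -0.002], 'joint_efforts': [0.0, -85.127, 0.638, -42.599, -0.049, 0.019, 0.0], 'eef_pos': [0.236, -0.578, 0.205], 'orientation': [[0.926, 0.378, -0.001], [0.378, -0.926, 0.001], [-0.0, -0.001, -1.0]], 'contact_force': [0.722, 0.549, 0.215], 'ft_torque': [-0.005, 0.098, -0.002], 'finger_force': 0.0, 'finger_gap': 1.0}
scene [[455.74417851   0.         249.73007764]
 [  0.         455.74417851 182.0651698 ]
 [  0.           0.           1.        ]] [ 1.28900974 -0.86037332  0.79580332] [[ 0.79042318  0.31805959 -0.52351628]
 [ 0.61253482 -0.41832043  0.6706781 ]
 [-0.00568195 -0.85079146 -0.52547274]]
top [[368.48420124   0.         254.9644296 ]
 [  0.         368.48420124 191.49702869]
 [  0.           0.           1.        ]] [0.49270009 0.02206054 0.94017218] [[ 0.02253017 -0.9933463   0.11294032]
 [-0.99973922 -0.02280681 -0.00115781]
 [ 0.00372591 -0.11288478 -0.9936011 ]]
[[ 9.60493595e-04 -9.72724829e-01 -2.31960091e-01  6.67994227e-02]
 [ 9.99999480e-01  8.54683262e-04  5.56653798e-04 -3.57087837e-04]
 [-3.43218564e-04 -2.31960505e-01  9.72725144e-01 -1.79635786e-01]
 [ 0.00000000e+00  0.00000000e+00  0.00000000e+00  1.00000000e+00]] [[297.31863964   0.         253.79468757]
 [  0.         297.31863964 190.89261464]
 [  0.           0.           1.        ]]
```

View pics/top0.png

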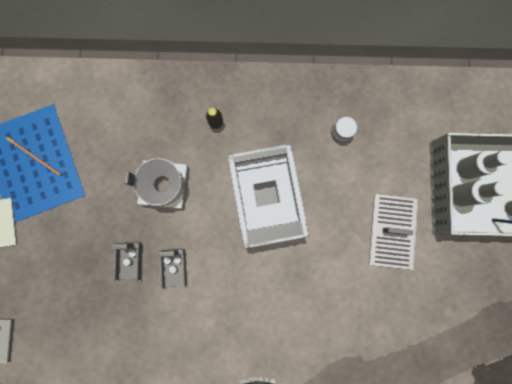

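View pics/scene0.png

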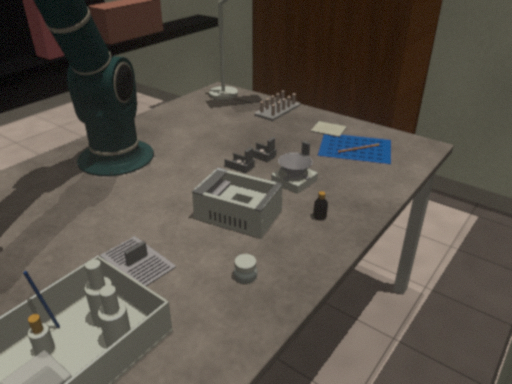

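Run:
```python
import cv2,numpy as np
im=np.load("top.npz")["image"]
a=cv2.resize(im[135:295,105:205],None,fx=3.7,fy=3.7,interpolation=cv2.INTER_CUBIC)
b=cv2.resize(im[135:295,220:310],None,fx=3.7,fy=3.7,interpolation=cv2.INTER_CUBIC)
cv2.imwrite("pics/crop0.png",np.hstack([a,b]));print(a.shape,b.shape)
```

```text
(592, 370, 3) (592, 333, 3)
```

View pics/crop0.png

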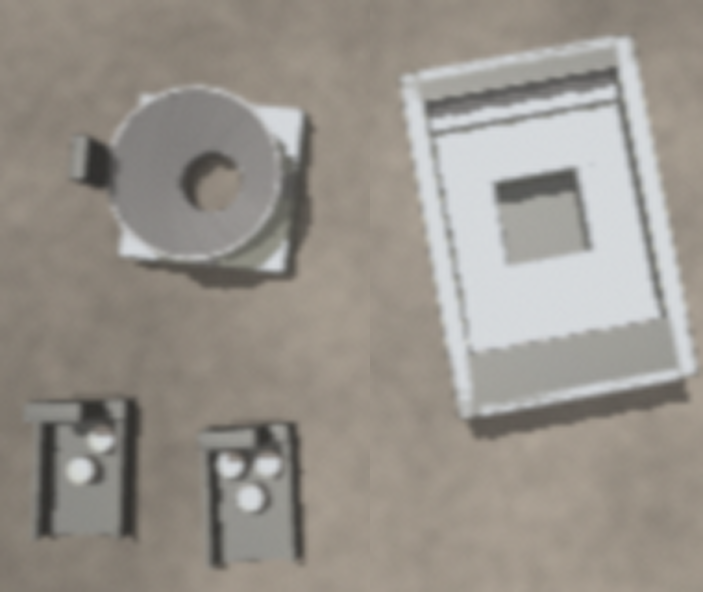

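```bash
cat > h.py <<'E'
import numpy as np,cv2
from workcell import *
def ray(n,uv,z,c=None):
    c=c or np.load(n+".npz")
    K,e,R=c["intrinsics"],np.array(c["eye"]),np.array(c["orientation"])
    d=np.c_[np.atleast_2d(uv),np.ones(len(np.atleast_2d(uv)))]@np.linalg.inv(K).T@R.T
    return e+d*((z-e[2])/d[:,2:])
def wray(uv,z,c,o):
    K,M=c["intrinsics"],np.array(c["mount"]);uv=np.atleast_2d(np.float64(uv))
    p=(uv-[K[0,2],K[1,2]])/K[0,0];r=np.linalg.norm(p,axis=1,keepdims=True)+1e-12
    d=np.c_[np.sin(r)*p/r,np.cos(r)]
    R=np.array(o["orientation"]);T=np.array(o["eef_pos"])
    e=R@M[:3,3]+T;D=d@(R@M[:3,:3]).T
    return e+D*((z-e[2])/D[:,2:])
def cr(a):  # crop0 pixel -> top pixel
    a=np.float64(a);x0=np.where(a[:,0]>370,220-370/3.7,105)
    return np.c_[x0+(a[:,0]+.5)/3.7-.5,135+(a[:,1]+.5)/3.7-.5]
E
python3 - <<'E'
from h import *
def show(n,p,z,f=cr):
    P=ray("top",f(p),z)[:,:2];c=P.mean(0);s=np.linalg.norm(np.diff(np.r_[P,P[:1]],axis=0),axis=1)
    d=P[0]-P[-1] if len(P)==4 else P[0]-P[1]; d2=P[1]-P[2] if len(P)==4 else d
    print(n,c.round(4),"sides",(s*1000).round(),"axis deg",np.degrees(np.arctan2((d+d2)[1],(d+d2)[0])).round(1))
show("extr",[(403,77),(630,40),(693,372),(465,415)],.096)
show("well",[(495,183),(578,168),(592,248),(505,265)],.055)
show("rest",[(145,95),(305,110),(290,272),(122,255)],.03)
show("rim",[(111,172),(195,87),(279,172),(195,257)],.078)
show("fgrip",[(70,137),(88,137),(88,180),(70,180)],.122)
show("sL grip",[(24,403),(80,402),(80,421),(24,421)],.08)
show("sL front",[(37,537),(133,537)],.0)
show("sR grip",[(200,432),(255,430),(255,447),(200,448)],.08)
show("sR front",[(211,566),(300,563)],.0)
I=lambda a:np.float64(a)
show("grille",[(375.5,195),(417.5,199),(412,270),(370,265)],.006,I)
show("ggrip",[(385,229),(408,231),(408,236.5),(385,234.5)],.051,I)
show("jar",[(346,127)],.05,I);show("bottle",[(213,113)],.085,I)
E
```

```text
extr [ 0.581  -0.0083] sides [145. 212. 143. 214.] axis deg 11.6
well [ 0.5903 -0.0063] sides [55. 53. 58. 54.] axis deg 9.5
rest [0.6098 0.2506] sides [109. 110. 113. 109.] axis deg -3.8
rim [0.6102 0.252 ] sides [76. 78. 75. 77.] axis deg 46.5
fgrip [0.6107 0.3108] sides [11. 26. 11. 26.] axis deg 3.6
sL grip [0.4569 0.3326] sides [35. 12. 35. 11.] axis deg 3.7
sL front [0.3705 0.3339] sides [65. 65.] axis deg 91.3
sR grip [0.4424 0.2224] sides [34. 10. 34. 10.] axis deg 2.8
sR front [0.3549 0.2181] sides [60. 60.] axis deg 93.2
grille [ 0.5044 -0.3315] sides [107. 179. 105. 177.] axis deg -5.6
ggrip [ 0.5019 -0.321 ] sides [55. 13. 55. 13.] axis deg -1.2Traceback (most recent call last):
  File "<stdin>", line 18, in <module>
  File "<stdin>", line 4, in show
IndexError: index 1 is out of bounds for axis 0 with size 1
```

Emit:
{"api": "send_rows", "payload": {"targets": [[1, [1, 2, 1], [0, 0, 0.138]], [1, [15, 35.6, 2.8], [0, 0, 2.754]], [1, [15, 35.6, 2.8], [0, 0, 2.754]], [1, [15, 35.6, 2.8], [0, 0, 2.754]], [1, [15, 35.6, 2.8], [0, 0, 2.754]], [1, [15, 35.6, 2.8], [0, 0, 2.754]], [1, [15, 35.6, 2.8], [0, 0, 2.754]], [1, [15, 35.6, 2.8], [0, 0, 2.754]], [1, [15, 35.6, 2.8], [0, 0, 2.754]], [1, [15, 35.6, 2.8], [0, 0, 2.754]], [1, [15, 35.6, 2.8], [0, 0, 2.754]], [1, [15, 35.6, 2.8], [0, 0, 2.754]], [1, [15, 35.6, 2.8], [0, 0, 2.754]], [1, [15, 35.6, 2.8], [0, 0, 2.754]], [1, [15, 35.6, 2.8], [0, 0, 2.754]], [1, [15, 35.6, 2.8], [0, 0, 2.754]], [1, [15, 35.6, 2.8], [0, 0, 2.754]], [1, [15, 35.6, 2.8], [0, 0, 2.754]], [1, [15, 35.6, 2.8], [0, 0, 2.754]], [1, [15, 35.6, 2.8], [0, 0, 2.754]]]}}

```text
clock: 2.15
eef_pos: [0.6112, 0.3155, 0.2744]
orientation: [[-1.0, -0.006, -0.002], [-0.006, 1.0, 0.001], [0.002, 0.001, -1.0]]
contact_force: [-0.8, -0.1, 1.2]
finger_gap: 1.002
finger_force: 0.0
```

```bash
cat >> h.py <<'E'
def look(name):
    o=get_obs();c=capture("wrist");cv2.imwrite(f"pics/{name}.png",c["image"])
    np.savez(name+".npz",**{k:c[k] for k in("intrinsics","mount","image")},eef_pos=o["eef_pos"],orientation=o["orientation"])
    print(np.round(o["eef_pos"],4).tolist(),np.round(o["orientation"],3).tolist())
def wl(name,uv,z): c=np.load(name+".npz");return wray(uv,z,c,c)
E
python3 -c "
from h import *
look('w1')"
```

```text
[0.6112, 0.3155, 0.2744] [[-1.0, -0.006, -0.002], [-0.006, 1.0, 0.001], [0.002, 0.001, -1.0]]
```

View pics/w1.png

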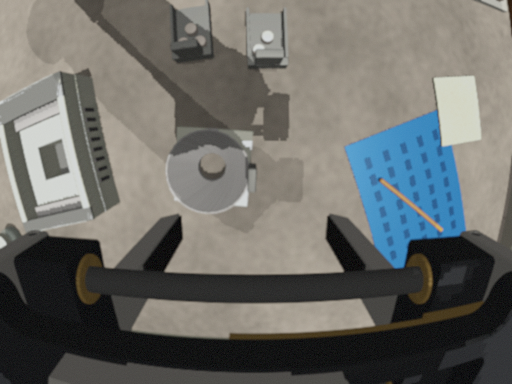

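Run:
```python
from h import *
im=cv2.imread("pics/w1.png")
cv2.imwrite("pics/w1c.png",cv2.resize(im[115:225,150:300],None,fx=5,fy=5,interpolation=cv2.INTER_CUBIC))
print(wl("w1",[(252,165),(252,192)],.122).round(4).tolist(), wl("w1",[(167,172),(248,172),(208,131),(208,212)],.078).round(4).tolist())
```

```text
[[0.5931, 0.3138, 0.122], [0.6244, 0.314, 0.122]] [[0.6087, 0.2015, 0.078], [0.6087, 0.3086, 0.078], [0.556, 0.2576, 0.078], [0.663, 0.2552, 0.078]]
```

View pics/w1c.png

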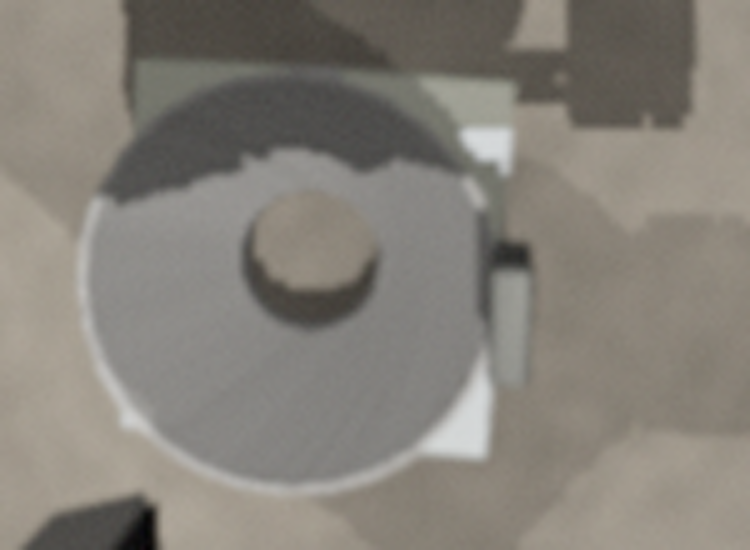

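Emit:
{"api": "send_rows", "payload": {"targets": [[1, [0, 0, -1], [0, 0, 0]], [1, [0, 0, -2.2], [0, 0, 0]], [1, [0, 0, -3.5], [0, 0, 0]], [1, [0, 0, -4.8], [0, 0, 0]], [1, [0, 0, -6], [0, 0, 0]], [1, [0, 0, -7], [0, 0, 0]], [1, [0, 0, -7.5], [0, 0, 0]], [1, [0, 0, -7.5], [0, 0, 0]], [1, [0, 0, -7.5], [0, 0, 0]], [0, [0, 0, -7.5], [0, 0, 0]], [0, [0, 0, -7.5], [0, 0, 0]], [0, [0, 0, -7.5], [0, 0, 0]], [0, [0, 0, -7.5], [0, 0, 0]], [0, [0, 0, -7.5], [0, 0, 0]], [0, [0, 0, -7.5], [0, 0, 0]], [0, [0, 0, -7.5], [0, 0, 0]], [0, [0, 0, -7.5], [0, 0, 0]], [0, [0, 0, -7.5], [0, 0, 0]], [0, [0, 0, -7.5], [0, 0, 0]], [0, [0, 0, -7.5], [0, 0, 0]]], "squeeze": 30}}

```text
clock: 4.2
eef_pos: [0.6113, 0.3115, 0.0879]
orientation: [[-1.0, -0.0, -0.0], [-0.0, 1.0, -0.0], [0.0, -0.0, -1.0]]
contact_force: [-2.0, -2.3, 0.5]
finger_gap: 0.105
finger_force: 30.0
```

Emit:
{"api": "send_rows", "payload": {"targets": [[0, [0, 0, 0.3], [0, 0, 0]], [0, [0, 0, 0.9], [0, 0, 0]], [0, [0, 0, 1.8], [0, 0, 0]], [0, [0, 0, 2.8], [0, 0, 0]], [0, [0, 0, 3.8], [0, 0, 0]], [0, [0, -0.3, 4.6], [0, 0, 0]], [0, [-0.1, -0.9, 5], [0, 0, 0.02]], [0, [-0.2, -1.8, 5.2], [0, 0, 0.04]], [0, [-0.3, -2.8, 5.2], [0, 0, 0.06]], [0, [-0.45, -3.9, 5.2], [0, 0, 0.08]], [0, [-0.6, -5, 5.2], [0, 0, 0.1]], [0, [-0.75, -6.1, 5.2], [0, 0, 0.12]], [0, [-0.9, -7.2, 5.2], [0, 0, 0.14]], [0, [-1, -8.2, 5.2], [0, 0, 0.155]], [0, [-1.1, -9.1, 5.2], [0, 0, 0.17]], [0, [-1.18, -9.8, 5.2], [0, 0, 0.18]], [0, [-1.23, -10.2, 5.2], [0, 0, 0.183]], [0, [-1.23, -10.41, 5.2], [0, 0, 0.183]], [0, [-1.23, -10.41, 5.2], [0, 0, 0.183]], [0, [-1.23, -10.41, 5.2], [0, 0, 0.183]]]}}

```text
clock: 6.2
eef_pos: [0.5806, 0.0521, 0.2181]
orientation: [[-0.983, -0.183, 0.0], [-0.183, 0.983, 0.0], [-0.0, 0.0, -1.0]]
contact_force: [-0.6, 0.7, -0.6]
finger_gap: 0.106
finger_force: 30.0
```

Run:
```python
from h import *
look("w2")
c=capture("top");cv2.imwrite("pics/top2.png",c["image"])
a=cv2.imread("pics/w2.png")[60:340];b=cv2.resize(c["image"][120:260,190:350],None,fx=2,fy=2)
b=cv2.resize(c["image"][120:260,190:350],(320,280),interpolation=cv2.INTER_CUBIC)
cv2.imwrite("pics/v2.png",np.hstack([a[:,:480],b]))
```

```text
[0.5806, 0.0521, 0.2181] [[-0.983, -0.183, 0.0], [-0.183, 0.983, 0.0], [-0.0, 0.0, -1.0]]
```

View pics/v2.png

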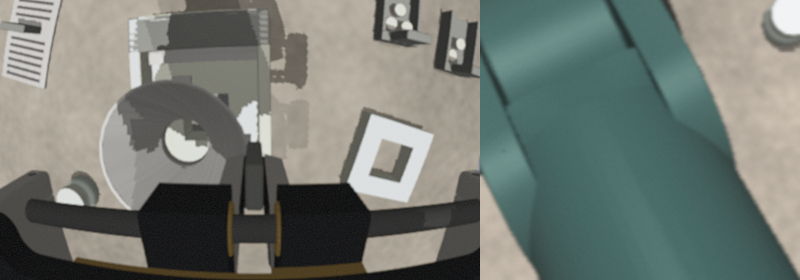

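Emit:
{"api": "send_rows", "payload": {"targets": [[0, [0, 0, -0.5], [0, 0, 0]], [0, [0, 0, -1.2], [0, 0, 0]], [0, [0, 0, -1.9], [0, 0, 0]], [0, [0, 0, -2.5], [0, 0, 0]], [0, [0, 0, -2.9], [0, 0, 0]], [0, [0, 0, -3.2], [0, 0, 0]], [0, [0, 0, -3.4], [0, 0, 0]], [0, [0, 0, -3.6], [0, 0, 0]], [0, [0, 0, -3.8], [0, 0, 0]], [0, [0, 0, -3.95], [0, 0, 0]], [0, [0, 0, -4.05], [0, 0, 0]], [0, [0, 0, -4.12], [0, 0, 0]], [0, [0, 0, -4.16], [0, 0, 0]], [0, [0, 0, -4.2], [0, 0, 0]], [0, [0, 0, -4.2], [0, 0, 0]]]}}

```text
clock: 7.8
eef_pos: [0.5806, 0.0512, 0.113]
orientation: [[-0.983, -0.182, 0.0], [-0.182, 0.983, -0.0], [-0.0, -0.0, -1.0]]
contact_force: [0.3, 0.3, -0.6]
finger_gap: 0.105
finger_force: 30.0
```

Emit:
{"api": "send_rows", "payload": {"targets": [[0, [0, 0, -0.04], [0, 0, 0]], [0.4, [0, 0, -0.04], [0, 0, 0]], [0.4, [0, 0, 0], [0, 0, 0]], [0.4, [0, 0, 0], [0, 0, 0]], [0.5, [0, 0, 0], [0, 0, 0]], [0.5, [0, 0, 0.5], [0, 0, 0]], [0.5, [0, 0, 1.5], [0, 0, 0]], [0.5, [0, 0, 3], [0, 0, 0]], [1, [0, 0, 4.5], [0, 0, 0]], [1, [0, 0, 6], [0, 0, 0]], [1, [0, 0, 7], [0, 0, 0]], [1, [0, 0, 7], [0, 0, 0]]]}}

```text
clock: 9.0
eef_pos: [0.5817, 0.0519, 0.2921]
orientation: [[-0.983, -0.182, 0.005], [-0.182, 0.983, -0.0], [-0.005, -0.001, -1.0]]
contact_force: [0.2, 0.4, -0.5]
finger_gap: 0.804
finger_force: 0.0
```

Run:
```python
from h import *
look("w3")
```

```text
[0.5817, 0.0519, 0.2921] [[-0.983, -0.182, 0.005], [-0.182, 0.983, -0.0], [-0.005, -0.001, -1.0]]
```

View pics/w3.png

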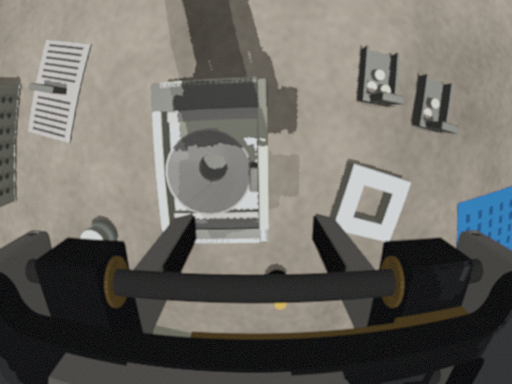

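Run:
```python
from h import *
print(wl("w3",[(166,171),(250,171),(208,129),(208,213)],.103).round(4).tolist())
print(wl("w3",[(387,97.5),(436,126)],.08).round(4).tolist())
print(wl("w3",[(61,88)],.051).round(4).tolist())
c=capture("top");im=c["image"];cv2.imwrite("pics/top3.png",im)
d=cv2.absdiff(im,cv2.imread("pics/top0.png"))
print(d[225:295,100:200].max(),d[190:275,365:420].max())
```

```text
[[0.5982, -0.0606, 0.103], [0.579, 0.0466, 0.103], [0.5361, -0.0143, 0.103], [0.6438, 0.0024, 0.103]]
[[0.4436, 0.2144, 0.08], [0.4611, 0.3058, 0.08]]
[[0.5044, -0.2807, 0.051]]
91 51
```

Emit:
{"api": "send_rows", "payload": {"targets": [[1, [-0.5, 0.6, 0], [0, 0, -0.14]], [1, [-1.5, 1.8, 0], [0, 0, -0.28]], [1, [-2.5, 3, 0], [0, 0, -0.42]], [1, [-3.5, 4.3, -0.3], [0, 0, -0.56]], [1, [-4.4, 5.4, -0.6], [0, 0, -0.7]], [1, [-5, 6.2, -0.9], [0, 0, -0.84]], [1, [-5.52, 6.85, -1.2], [0, 0, -0.98]], [1, [-5.52, 6.85, -1.5], [0, 0, -1.12]], [1, [-5.52, 6.85, -1.5], [0, 0, -1.26]], [1, [-5.52, 6.85, -1.5], [0, 0, -1.4]], [1, [-5.52, 6.85, -1.5], [0, 0, -1.54]], [1, [-5.52, 6.85, -1.5], [0, 0, -1.68]], [1, [-5.52, 6.85, -1.5], [0, 0, -1.705]], [1, [-5.52, 6.85, -1.5], [0, 0, -1.705]], [1, [-5.52, 6.85, -1.5], [0, 0, -1.705]]]}}

```text
clock: 10.6
eef_pos: [0.4424, 0.2224, 0.2501]
orientation: [[-0.052, 0.999, -0.001], [0.999, 0.052, -0.0], [-0.0, -0.001, -1.0]]
contact_force: [-1.2, 0.1, 0.0]
finger_gap: 0.996
finger_force: 0.0
```

Run:
```python
from h import *
look("w4")
im=cv2.imread("pics/w4.png");cv2.imwrite("pics/w4v.png",cv2.resize(im[60:310,90:430],(680,500),interpolation=cv2.INTER_CUBIC))
```

```text
[0.4424, 0.2224, 0.2501] [[-0.052, 0.999, -0.001], [0.999, 0.052, -0.0], [-0.0, -0.001, -1.0]]
```

View pics/w4v.png

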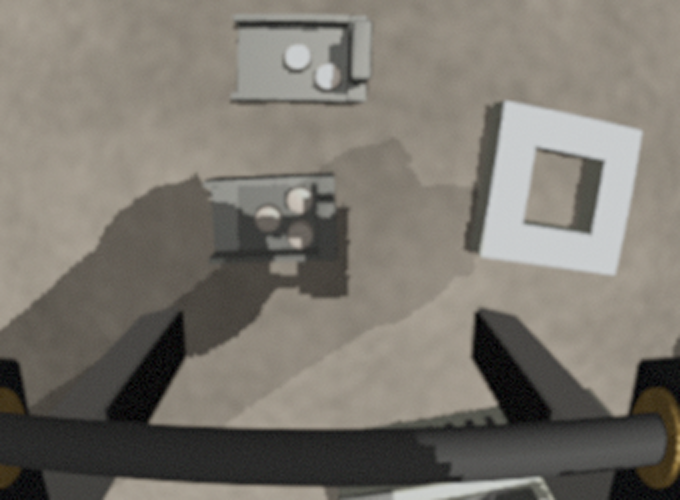

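Run:
```python
from h import *
f=lambda a:np.float64(a)/2+[90,60]
print("R back/right edge grip z.08",wl("w4",f([(348,208),(348,270)]),.08).round(4).tolist())
print("R front corners z0/.03",wl("w4",f([(211,182),(214,258)]),.0).round(4).tolist(),wl("w4",f([(205,180),(211,254)]),.03).round(4).tolist())
print("R back corner .03",wl("w4",f([(334,174)]),.03).round(4).tolist())
print("L grip",wl("w4",f([(352,16),(370,16),(370,78),(352,82)]),.08).round(4).tolist())
print("L front",wl("w4",f([(235,25),(232,102)]),.0).round(4).tolist())
im=np.load("w4.npz")["image"][120:220,180:280];im=cv2.convertScaleAbs(im,alpha=2.0,beta=0)
cv2.imwrite("pics/w4r.png",cv2.resize(im,None,fx=6,fy=6,interpolation=cv2.INTER_CUBIC))
```

```text
R back/right edge grip z.08 [[0.4535, 0.2394, 0.08], [0.4558, 0.2015, 0.08]]
R front corners z0/.03 [[0.3556, 0.2424, 0.0], [0.3588, 0.1852, 0.0]] [[0.3571, 0.2469, 0.03], [0.3622, 0.1953, 0.03]]
R back corner .03 [[0.4449, 0.2549, 0.03]]
L grip [[0.4495, 0.3534, 0.08], [0.4599, 0.3541, 0.08], [0.4619, 0.317, 0.08], [0.4516, 0.314, 0.08]]
L front [[0.3684, 0.3581, 0.0], [0.3691, 0.3014, 0.0]]
```

View pics/w4r.png

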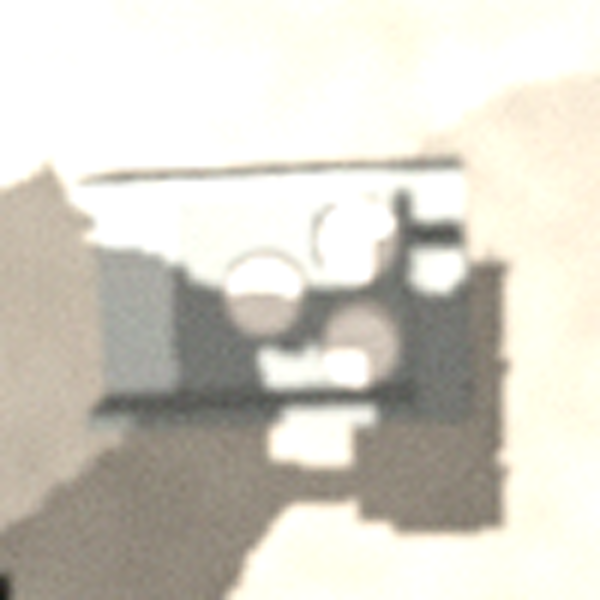

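Emit:
{"api": "send_rows", "payload": {"targets": [[1, [0, 0.05, -1], [0, 0, 0]], [1, [0, 0.05, -2.5], [0, 0, 0]], [1, [0, 0.05, -4], [0, 0, 0]], [1, [0, 0.05, -5.5], [0, 0, 0]], [1, [0, 0.05, -7], [0, 0, 0]], [1, [0, 0.05, -8], [0, 0, 0]], [1, [0, 0.05, -8.4], [0, 0, 0]], [1, [0, 0.05, -8.4], [0, 0, 0]], [0.6, [0, 0.05, -8.4], [0, 0, 0]], [0.4, [0, 0.05, -8.4], [0, 0, 0]], [0.3, [0, 0.05, -8.4], [0, 0, 0]], [0.2, [0, 0.05, -8.4], [0, 0, 0]], [0.1, [0, 0.05, -8.4], [0, 0, 0]], [0, [0, 0.05, -8.4], [0, 0, 0]], [0, [0, 0.05, -8.4], [0, 0, 0]], [0, [0, 0.05, -8.4], [0, 0, 0]], [0, [0, 0.05, -8.4], [0, 0, 0]], [0, [0, 0.05, -8.4], [0, 0, 0]]], "squeeze": 40}}

```text
clock: 12.45
eef_pos: [0.4426, 0.2237, 0.0404]
orientation: [[-0.049, 0.999, -0.0], [0.999, 0.049, -0.0], [-0.0, -0.0, -1.0]]
contact_force: [-0.3, -0.5, -0.7]
finger_gap: 0.184
finger_force: 0.0
```

Emit:
{"api": "send_rows", "payload": {"targets": [[0, [0, 0, 0], [0, 0, 0]], [0, [0, 0, 0], [0, 0, 0]], [0, [0, 0, 0], [0, 0, 0]], [0, [0, 0, 0], [0, 0, 0]], [0, [0, 0, 0.2], [0, 0, 0]], [0, [0, 0, 0.7], [0, 0, 0]], [0, [0, 0, 1.5], [0, 0, 0.02]], [0, [0, 0, 2.5], [0, 0, 0.04]], [0, [0, 0, 3.5], [0, 0, 0.06]], [0, [0, 0, 4.5], [0, 0, 0.08]], [0, [0, 0, 5.4], [0, 0, 0.1]], [0, [0, 0, 6.2], [0, 0, 0.12]], [0, [0, 0, 6.6], [0, 0, 0.134]], [0, [0, 0, 6.8], [0, 0, 0.134]]]}}

```text
clock: 13.85
eef_pos: [0.4428, 0.2237, 0.2115]
orientation: [[-0.182, 0.983, 0.001], [0.983, 0.182, 0.0], [-0.0, 0.001, -1.0]]
contact_force: [0.3, -0.2, -2.1]
finger_gap: 0.125
finger_force: 40.0
```

Emit:
{"api": "send_rows", "payload": {"targets": [[0, [0.2, -0.17, 0], [0, 0, 0]], [0, [0.6, -0.5, 0], [0, 0, 0]], [0, [1.2, -1, 0], [0, 0, 0]], [0, [2, -1.7, 0], [0, 0, 0]], [0, [3, -2.45, 0], [0, 0, 0]], [0, [3.9, -3.2, 0], [0, 0, 0]], [0, [4.8, -3.95, 0], [0, 0, 0]], [0, [5.7, -4.7, 0], [0, 0, 0]], [0, [6.6, -5.45, 0], [0, 0, 0]], [0, [7.5, -6.2, 0], [0, 0, 0]], [0, [8.4, -6.9, 0], [0, 0, 0]], [0, [9.1, -7.5, 0], [0, 0, 0]], [0, [9.7, -8, 0], [0, 0, 0]], [0, [10.05, -8.3, 0], [0, 0, 0]], [0, [10.2, -8.4, 0], [0, 0, 0]], [0, [10.2, -8.4, 0], [0, 0, 0]], [0, [10.2, -8.4, 0], [0, 0, 0]]]}}

```text
clock: 15.55
eef_pos: [0.6972, 0.0143, 0.2104]
orientation: [[-0.183, 0.983, -0.0], [0.983, 0.183, 0.0], [0.0, -0.0, -1.0]]
contact_force: [-1.3, 1.2, -1.1]
finger_gap: 0.124
finger_force: 40.0
```

Emit:
{"api": "send_rows", "payload": {"targets": [[0, [-0.05, -0.01, -0.2], [0.008, -0.04, 0]], [0, [-0.15, -0.03, -0.6], [0.016, -0.086, 0]], [0, [-0.25, -0.05, -1.1], [0.024, -0.13, 0]], [0, [-0.35, -0.07, -1.6], [0.036, -0.19, 0]], [0, [-0.48, -0.09, -1.9], [0.048, -0.257, 0]], [0, [-0.62, -0.11, -1.78], [0.059, -0.317, 0]], [0, [-0.77, -0.14, -1.6], [0.07, -0.377, 0]], [0, [-0.96, -0.17, -1.44], [0.083, -0.446, 0]], [0, [-1.15, -0.21, -1.27], [0.096, -0.515, 0]], [0, [-1.3, -0.24, -1.16], [0.105, -0.566, 0]], [0, [-1.46, -0.27, -1.06], [0.115, -0.618, 0]], [0, [-1.63, -0.3, -0.97], [0.125, -0.67, 0]], [0, [-1.8, -0.33, -0.88], [0.134, -0.721, 0]], [0, [-1.98, -0.36, -0.81], [0.144, -0.772, 0]], [0, [-2.15, -0.4, -0.74], [0.153, -0.824, 0]], [0, [-2.15, -0.4, -0.74], [0.153, -0.824, 0]], [0, [-2.15, -0.4, -0.74], [0.153, -0.824, 0]], [0, [-2.39, -0.44, -0.66], [0.166, -0.892, 0]], [0, [-2.39, -0.44, -0.66], [0.166, -0.892, 0]], [0, [-2.39, -0.44, -0.66], [0.166, -0.892, 0]]]}}

```text
clock: 17.55
eef_pos: [0.6374, 0.0019, 0.1917]
orientation: [[-0.181, 0.614, 0.768], [0.983, 0.117, 0.139], [-0.004, 0.78, -0.625]]
contact_force: [0.1, -0.0, -2.1]
finger_gap: 0.123
finger_force: 40.0
```

Run:
```python
from h import *
look("w5");s=capture("scene")["image"]
a=cv2.imread("pics/w5.png");b=cv2.resize(s[120:260,180:330],(411,384),interpolation=cv2.INTER_CUBIC)
cv2.imwrite("pics/v5.png",np.hstack([a[:,80:460],b]))
```

```text
[0.6374, 0.0019, 0.1917] [[-0.181, 0.614, 0.768], [0.983, 0.117, 0.139], [-0.004, 0.78, -0.625]]
```

View pics/v5.png

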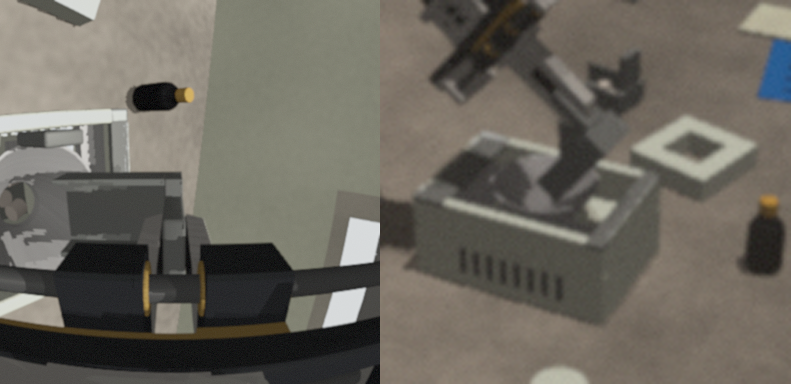

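Emit:
{"api": "send_rows", "payload": {"targets": [[0, [0.1, 0.02, 0.4], [0, 0, 0]], [0, [0.3, 0.05, 1], [-0.01, 0.05, 0]], [0, [0.6, 0.1, 1.5], [-0.025, 0.14, 0]], [0, [0.9, 0.16, 1.8], [-0.05, 0.27, 0]], [0, [1.2, 0.22, 1.9], [-0.074, 0.4, 0]], [0, [1.5, 0.28, 1.9], [-0.098, 0.53, 0]], [0, [1.8, 0.33, 1.8], [-0.123, 0.66, 0]], [0, [2.1, 0.39, 1.7], [-0.145, 0.78, 0]], [0, [2.39, 0.44, 1.6], [-0.166, 0.892, 0]], [0, [2.2, 0.6, 1.5], [-0.166, 0.892, 0]], [0, [2.39, 0.44, 1.5], [-0.166, 0.892, 0]]]}}

```text
clock: 18.75
eef_pos: [0.6962, 0.0164, 0.2302]
orientation: [[-0.185, 0.98, 0.068], [0.983, 0.185, 0.004], [-0.009, 0.067, -0.998]]
contact_force: [0.2, -0.6, -0.1]
finger_gap: 0.126
finger_force: 40.0
```

Run:
```python
from h import *
look("w6");c=capture("top");cv2.imwrite("pics/top6.png",c["image"])
a=cv2.imread("pics/w6.png");b=cv2.resize(c["image"][225:295,100:200],(400,280),interpolation=cv2.INTER_CUBIC)
b=cv2.copyMakeBorder(b,0,104,0,0,cv2.BORDER_CONSTANT)
cv2.imwrite("pics/v6.png",np.hstack([a[:,80:460],b]))
```

```text
[0.6962, 0.0164, 0.2302] [[-0.185, 0.98, 0.068], [0.983, 0.185, 0.004], [-0.009, 0.067, -0.998]]
```

View pics/v6.png

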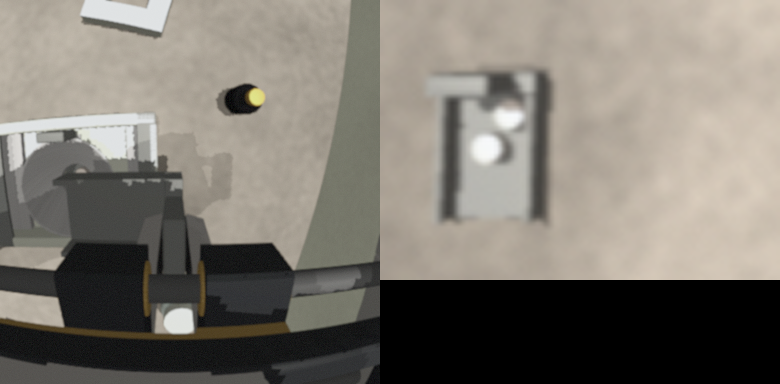

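Emit:
{"api": "send_rows", "payload": {"targets": [[0, [-0.2, 0.17, 0], [0, 0, 0]], [0, [-0.8, 0.7, 0], [0, 0, -0.02]], [0, [-1.8, 1.5, 0], [0, 0, -0.04]], [0, [-3, 2.5, 0], [0, 0, -0.06]], [0, [-4.3, 3.5, 0], [0, 0, -0.08]], [0, [-5.6, 4.6, 0], [0, 0, -0.1]], [0, [-6.9, 5.7, 0], [0, 0, -0.12]], [0, [-8.1, 6.7, -0.5], [0, 0, -0.134]], [0, [-9.1, 7.5, -1.2], [0, 0, -0.134]], [0, [-9.8, 8.1, -2.2], [0, 0, -0.134]], [0, [-10.1, 8.35, -3.4], [0, 0, -0.134]], [0, [-10.18, 8.41, -4.8], [0, 0, -0.134]], [0, [-10.18, 8.41, -6], [0, 0, -0.134]], [0, [-10.18, 8.41, -6.8], [0, 0, -0.134]], [0, [-10.18, 8.41, -7.3], [0, 0, -0.134]], [0, [-10.18, 8.41, -7.5], [0, 0, -0.134]], [0, [-10.18, 8.41, -7.6], [0, 0, -0.134]], [0, [-10.18, 8.41, -7.63], [0, 0, -0.134]], [0, [-10.18, 8.41, -7.63], [0, 0, -0.134]]]}}

```text
clock: 20.75
eef_pos: [0.4443, 0.2227, 0.04]
orientation: [[-0.043, 0.996, 0.078], [0.999, 0.044, -0.012], [-0.015, 0.078, -0.997]]
contact_force: [6.1, -3.7, 23.5]
finger_gap: 0.147
finger_force: 40.7
```

Emit:
{"api": "send_rows", "payload": {"targets": [[0, [0, 0, 0.1], [0, 0.01, 0]], [0, [0, 0, 0.15], [0, 0.02, 0]], [0.3, [0, 0, 0.15], [0, 0.03, 0]], [0.4, [0, 0, 0.15], [0, 0.03, 0]], [0.6, [0, 0, 0.15], [0, 0.03, 0]], [1, [0, 0, 0.15], [0, 0.03, 0]], [1, [0, 0, 0.15], [0.005, 0.05, 0]], [1, [0, 0, 0.3], [0.012, 0.078, 0]], [1, [0, 0, 0.8], [0.012, 0.078, 0]], [1, [0, 0, 2], [0.012, 0.078, 0]], [1, [0, 0, 3.5], [0.012, 0.078, 0]], [1, [0, 0, 5], [0.012, 0.078, 0]], [1, [0, 0, 6.5], [0.012, 0.078, 0]], [1, [0, 0, 8], [0.012, 0.078, 0]], [1, [0, 0.5, 8.5], [0.012, 0.078, 0]], [1, [0, 0.5, 8.5], [0.012, 0.078, 0]]]}}

```text
clock: 22.35
eef_pos: [0.4433, 0.2362, 0.2522]
orientation: [[-0.046, 0.999, -0.0], [0.999, 0.046, -0.001], [-0.001, -0.0, -1.0]]
contact_force: [1.0, -0.6, -0.9]
finger_gap: 0.999
finger_force: 0.0
```

Run:
```python
from h import *
look("w7")
c=np.load("w7.npz")["image"]
cv2.imwrite("pics/w7v.png",cv2.resize(c[60:310,90:430],(680,500),interpolation=cv2.INTER_CUBIC))
```

```text
[0.4433, 0.2362, 0.2522] [[-0.046, 0.999, -0.0], [0.999, 0.046, -0.001], [-0.001, -0.0, -1.0]]
```

View pics/w7v.png

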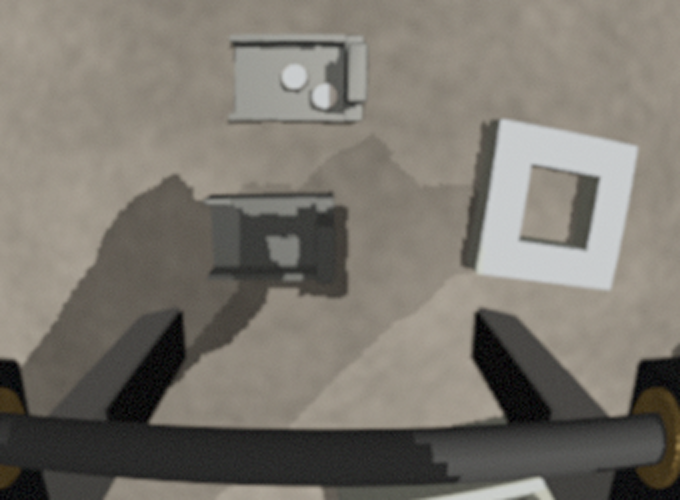

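Run:
```python
from h import *
f=lambda a:np.float64(a)/2+[90,60]
print(wl("w7",f([(349,42),(366,42),(365,101),(349,101),(357,72)]),.08).round(4).tolist())
print(wl("w7",f([(231,44),(229,122)]),.0).round(4).tolist(), wl("w7",f([(232,38),(362,37)]),.03).round(4).tolist())
```

```text
[[0.4504, 0.3515, 0.08], [0.4603, 0.3521, 0.08], [0.4614, 0.3169, 0.08], [0.452, 0.3163, 0.08], [0.4559, 0.3338, 0.08]]
[[0.3678, 0.3582, 0.0], [0.3687, 0.3008, 0.0]] [[0.3733, 0.3586, 0.03], [0.4604, 0.3622, 0.03]]
```

Emit:
{"api": "send_rows", "payload": {"targets": [[1, [0.2, 1, 0], [0, 0, -0.02]], [1, [0.4, 2.5, 0], [0, 0, -0.02]], [1, [0.51, 3.6, -0.5], [0, 0, -0.02]], [1, [0.51, 3.85, -1.8], [0, 0, -0.02]], [1, [0.51, 3.85, -3.4], [0, 0, -0.02]], [1, [0.51, 3.85, -5], [0, 0, -0.02]], [1, [0.51, 3.85, -6.5], [0, 0, -0.02]], [1, [0.51, 3.85, -7.7], [0, 0, -0.02]], [1, [0.51, 3.85, -8.4], [0, 0, -0.02]], [1, [0.51, 3.85, -8.48], [0, 0, -0.02]], [1, [0.51, 3.85, -8.48], [0, 0, -0.02]], [0.5, [0.51, 3.85, -8.48], [0, 0, -0.02]], [0, [0.51, 3.85, -8.48], [0, 0, -0.02]], [0, [0.51, 3.85, -8.48], [0, 0, -0.02]], [0, [0.51, 3.85, -8.48], [0, 0, -0.02]], [0, [0.51, 3.85, -8.48], [0, 0, -0.02]], [0, [0.51, 3.85, -8.48], [0, 0, -0.02]], [0, [0.51, 3.85, -8.48], [0, 0, -0.02]], [0, [0.51, 3.85, -8.48], [0, 0, -0.02]], [0, [0.51, 3.85, -8.48], [0, 0, -0.02]]], "squeeze": 40}}

```text
clock: 24.4
eef_pos: [0.4558, 0.3309, 0.0383]
orientation: [[-0.025, 1.0, -0.003], [1.0, 0.025, -0.002], [-0.002, -0.003, -1.0]]
contact_force: [1.0, -0.1, -0.8]
finger_gap: 0.272
finger_force: 0.0
```

Emit:
{"api": "send_rows", "payload": {"targets": [[0, [0, 0, 0], [0, 0, 0]], [0, [0, 0, 0], [0, 0, 0]], [0, [0, 0, 0], [0, 0, 0]], [0, [0, 0, 0], [0, 0, 0]], [0, [0, 0, 0], [0, 0, 0]], [0, [0, 0, 0], [0, 0, 0]], [0, [0, 0, 0.2], [0, 0, 0]], [0, [0, 0, 0.7], [0, 0, 0]], [0, [0, 0, 1.5], [0, 0, 0.02]], [0, [0, 0, 2.5], [0, 0, 0.04]], [0, [0, 0, 3.5], [0, 0, 0.06]], [0, [0, 0, 4.5], [0, 0, 0.09]], [0, [0, 0, 5.4], [0, 0, 0.12]], [0, [0, 0, 6.2], [0, 0, 0.14]], [0, [0, 0, 6.6], [0, 0, 0.158]], [0, [0, 0, 6.8], [0, 0, 0.158]], [0, [0, 0, 6.8], [0, 0, 0.158]], [0, [0, 0, 6.8], [0, 0, 0.158]]]}}

```text
clock: 26.2
eef_pos: [0.4557, 0.3306, 0.2077]
orientation: [[-0.181, 0.983, -0.004], [0.983, 0.181, -0.003], [-0.002, -0.004, -1.0]]
contact_force: [-1.1, 0.5, -1.4]
finger_gap: 0.123
finger_force: 40.0
```

Emit:
{"api": "send_rows", "payload": {"targets": [[0, [0.15, -0.2, 0], [0, 0, 0]], [0, [0.5, -0.65, 0], [0, 0, 0]], [0, [1.05, -1.4, 0.1], [0, 0, 0]], [0, [1.7, -2.25, 0.1], [0, 0, 0]], [0, [2.5, -3.3, 0.1], [0, 0, 0]], [0, [3.3, -4.35, 0.1], [0, 0, 0]], [0, [4.1, -5.4, 0.1], [0, 0, 0]], [0, [4.9, -6.45, 0.1], [0, 0, 0]], [0, [5.7, -7.5, 0.1], [0, 0, 0]], [0, [6.5, -8.55, 0.1], [0, 0, 0]], [0, [7.3, -9.6, 0.1], [0, 0, 0]], [0, [8.1, -10.65, 0.1], [0, 0, 0]], [0, [8.75, -11.5, 0.1], [0, 0, 0]], [0, [9.25, -12.15, 0.1], [0, 0, 0]], [0, [9.55, -12.55, 0.1], [0, 0, 0]], [0, [9.66, -12.7, 0.1], [0, 0, 0]], [0, [9.66, -12.7, 0.1], [0, 0, 0]], [0, [9.66, -12.7, 0.1], [0, 0, 0]]]}}

```text
clock: 28.0
eef_pos: [0.6969, 0.0144, 0.211]
orientation: [[-0.183, 0.983, -0.003], [0.983, 0.183, -0.002], [-0.001, -0.003, -1.0]]
contact_force: [-0.7, 0.1, -0.7]
finger_gap: 0.125
finger_force: 40.0
```

Emit:
{"api": "send_rows", "payload": {"targets": [[0, [-0.05, -0.01, -0.2], [0.008, -0.04, 0]], [0, [-0.15, -0.03, -0.6], [0.016, -0.086, 0]], [0, [-0.25, -0.05, -1.1], [0.024, -0.13, 0]], [0, [-0.35, -0.07, -1.6], [0.036, -0.19, 0]], [0, [-0.48, -0.09, -1.9], [0.048, -0.257, 0]], [0, [-0.62, -0.11, -1.78], [0.059, -0.317, 0]], [0, [-0.77, -0.14, -1.6], [0.07, -0.377, 0]], [0, [-0.96, -0.17, -1.44], [0.083, -0.446, 0]], [0, [-1.15, -0.21, -1.27], [0.096, -0.515, 0]], [0, [-1.3, -0.24, -1.16], [0.105, -0.566, 0]], [0, [-1.46, -0.27, -1.06], [0.115, -0.618, 0]], [0, [-1.63, -0.3, -0.97], [0.125, -0.67, 0]], [0, [-1.8, -0.33, -0.88], [0.134, -0.721, 0]], [0, [-1.98, -0.36, -0.81], [0.144, -0.772, 0]], [0, [-2.15, -0.4, -0.74], [0.153, -0.824, 0]], [0, [-2.15, -0.4, -0.74], [0.153, -0.824, 0]], [0, [-2.15, -0.4, -0.74], [0.153, -0.824, 0]], [0, [-2.39, -0.44, -0.66], [0.166, -0.892, 0]], [0, [-2.39, -0.44, -0.66], [0.166, -0.892, 0]], [0, [-2.39, -0.44, -0.66], [0.166, -0.892, 0]]]}}

```text
clock: 30.0
eef_pos: [0.6364, 0.0031, 0.1936]
orientation: [[-0.182, 0.609, 0.772], [0.983, 0.113, 0.143], [0.0, 0.785, -0.619]]
contact_force: [0.2, -0.1, -2.2]
finger_gap: 0.121
finger_force: 40.0
```

Emit:
{"api": "send_rows", "payload": {"targets": [[0, [0, 0, 0], [0, 0, 0]], [0, [0.1, 0.02, 0.4], [0, 0, 0]], [0, [0.3, 0.05, 1], [-0.01, 0.05, 0]], [0, [0.6, 0.1, 1.5], [-0.025, 0.14, 0]], [0, [0.9, 0.16, 1.8], [-0.05, 0.27, 0]], [0, [1.2, 0.22, 1.9], [-0.074, 0.4, 0]], [0, [1.5, 0.28, 1.9], [-0.098, 0.53, 0]], [0, [1.8, 0.33, 1.8], [-0.123, 0.66, 0]], [0, [2.1, 0.39, 1.7], [-0.145, 0.78, 0]], [0, [2.39, 0.44, 1.6], [-0.166, 0.892, 0]], [0, [2.39, 0.44, 1.5], [-0.166, 0.892, 0]], [0, [2.39, 0.44, 1.5], [-0.166, 0.892, 0]], [0, [2.39, 0.44, 1.5], [-0.166, 0.892, 0]], [0, [2.39, 0.44, 1.5], [-0.166, 0.892, 0]]]}}

```text
clock: 31.4
eef_pos: [0.6985, 0.0158, 0.2314]
orientation: [[-0.185, 0.983, -0.009], [0.983, 0.185, 0.003], [0.005, -0.008, -1.0]]
contact_force: [0.7, 0.7, -1.5]
finger_gap: 0.126
finger_force: 40.0
```

Emit:
{"api": "send_rows", "payload": {"targets": [[0, [-0.2, 0.25, 0], [0, 0, 0]], [0, [-0.7, 0.9, 0], [0, 0, -0.02]], [0, [-1.5, 2, 0], [0, 0, -0.04]], [0, [-2.5, 3.3, 0], [0, 0, -0.06]], [0, [-3.6, 4.7, 0], [0, 0, -0.08]], [0, [-4.7, 6.2, 0], [0, 0, -0.1]], [0, [-5.8, 7.6, 0], [0, 0, -0.12]], [0, [-6.9, 9.1, 0], [0, 0, -0.14]], [0, [-7.9, 10.4, 0], [0, 0, -0.158]], [0, [-8.7, 11.4, 0], [0, 0, -0.158]], [0, [-9.3, 12.2, 0], [0, 0, -0.158]], [0, [-9.6, 12.6, -0.3], [0, 0, -0.158]], [0, [-9.68, 12.68, -1.2], [0, 0, -0.158]], [0, [-9.68, 12.68, -2.4], [0, 0, -0.158]], [0, [-9.68, 12.68, -3.8], [0, 0, -0.158]], [0, [-9.68, 12.68, -5], [0, 0, -0.158]], [0, [-9.68, 12.68, -6], [0, 0, -0.158]], [0, [-9.68, 12.68, -6.6], [0, 0, -0.158]], [0, [-9.68, 12.68, -6.6], [0, 0, -0.158]], [0, [-9.68, 12.68, -6.6], [0, 0, -0.158]]]}}

```text
clock: 33.4
eef_pos: [0.4555, 0.3305, 0.0676]
orientation: [[-0.025, 1.0, -0.003], [1.0, 0.025, -0.001], [-0.001, -0.003, -1.0]]
contact_force: [0.0, 0.6, -0.7]
finger_gap: 0.124
finger_force: 40.0
```

Emit:
{"api": "send_rows", "payload": {"targets": [[0, [0, 0, -0.4], [0, 0, 0]], [0, [0, 0, -0.8], [0, 0, 0]], [0, [0, 0, -1.05], [0, 0, 0]], [0, [0, 0, -1.14], [0, 0, 0]], [0, [0, 0, -1.14], [0, 0, 0]], [0.3, [0, 0, -1.14], [0, 0, 0]], [0.5, [0, 0, -1.14], [0, 0, 0]], [1, [0, 0, -1.14], [0, 0, 0]], [1, [0, 0, -1.14], [0, 0, 0]], [1, [0, 0, -1.1], [0, 0, 0]], [1, [0, 0, -0.5], [0, 0, 0]], [1, [0, 0, 1], [0, 0, 0]], [1, [0, 0, 3], [0, 0, 0]], [1, [0, 0, 5], [0, 0, 0]], [1, [0, 0, 6.5], [0, 0, 0]], [1, [0, 0, 7.5], [0, 0, 0]], [1, [0, 0, 7.5], [0, 0, 0]]]}}

```text
clock: 35.1
eef_pos: [0.4558, 0.3316, 0.2585]
orientation: [[-0.025, 1.0, 0.001], [1.0, 0.025, 0.001], [0.001, 0.001, -1.0]]
contact_force: [0.8, 0.2, -0.6]
finger_gap: 1.002
finger_force: 0.0
```

Run:
```python
from h import *
look("w8")
c=np.load("w8.npz")["image"];t=capture("top");np.savez("top8.npz",**{k:t[k] for k in("intrinsics","eye","orientation","image")})
a=cv2.resize(c[60:310,150:350],(400,500),interpolation=cv2.INTER_CUBIC)
b=cv2.resize(t["image"][140:260,220:320],(400,480),interpolation=cv2.INTER_CUBIC)
cv2.imwrite("pics/v8.png",np.hstack([a,cv2.copyMakeBorder(b,0,20,0,0,cv2.BORDER_CONSTANT)]))
d=cv2.absdiff(t["image"],cv2.imread("pics/top0.png"));print(d[190:275,365:420].max())
```

```text
[0.4558, 0.3316, 0.2585] [[-0.025, 1.0, 0.001], [1.0, 0.025, 0.001], [0.001, 0.001, -1.0]]
159
```

View pics/v8.png

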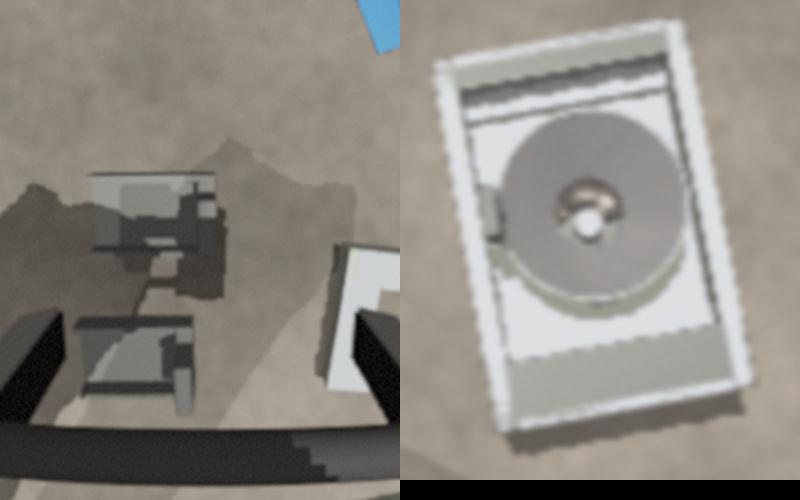

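Emit:
{"api": "send_rows", "payload": {"targets": [[1, [0.2, -0.4, 0], [0, 0, 0.1]], [1, [0.6, -1.4, 0], [0, 0, 0.24]], [1, [1.2, -2.8, 0], [0, 0, 0.38]], [1, [1.9, -4.2, 0], [0, 0, 0.52]], [1, [2.5, -5.6, 0], [0, 0, 0.66]], [1, [3.1, -7, 0], [0, 0, 0.8]], [1, [3.7, -8.4, 0], [0, 0, 0.94]], [1, [4.3, -9.6, 0], [0, 0, 1.08]], [1, [4.7, -10.6, 0], [0, 0, 1.22]], [1, [4.99, -11.2, 0], [0, 0, 1.36]], [1, [4.99, -11.2, 0], [0, 0, 1.5]], [1, [4.99, -11.2, 0], [0, 0, 1.64]], [1, [4.99, -11.2, 0], [0, 0, 1.729]], [1, [4.99, -11.2, 0], [0, 0, 1.729]], [1, [4.99, -11.2, 0], [0, 0, 1.729]], [1, [4.99, -11.2, 0], [0, 0, 1.729]]]}}

```text
clock: 36.8
eef_pos: [0.58, 0.0504, 0.2541]
orientation: [[-0.984, -0.18, 0.002], [-0.18, 0.984, -0.003], [-0.001, -0.003, -1.0]]
contact_force: [-0.4, -0.0, -0.7]
finger_gap: 1.0
finger_force: 0.0
```

Run:
```python
from h import *
print(ray("top8",[(242.7,193),((592-400)/4+220,140+205/4)],.147).round(4).tolist(), ray("top8",[((593-400)/4+220,140+205/4)],.103).round(4).tolist())
im=np.load("top8.npz")["image"].astype(int);d=np.abs(im-cv2.imread("pics/top0.png").astype(int)).max(2)
ys,xs=np.where(d>50);m=(xs>340);print(xs[m].min() if m.any() else 0,xs[m].max(),ys[m].min(),ys[m].max(),m.sum())
g=cv2.cvtColor(np.load("top8.npz")["image"],cv2.COLOR_BGR2GRAY);mk=(g>150).astype(np.uint8);mk[:, :355]=0;mk[:,428:]=0;mk[:180]=0;mk[300:]=0
mk=cv2.morphologyEx(mk,cv2.MORPH_CLOSE,np.ones((5,5)))
c=max(cv2.findContours(mk,0,2)[0],key=cv2.contourArea);b=cv2.boxPoints(cv2.minAreaRect(c));P=ray("top8",b,.006)[:,:2]
print(P.round(4).tolist(),P.mean(0),np.linalg.norm(P[1]-P[0]),np.linalg.norm(P[2]-P[1]))
```

```text
[[0.579, 0.0476, 0.147], [0.584, -0.0071, 0.147]] [[0.5891, -0.0093, 0.103]]
371 511 182 383 2441
[[0.6344, -0.2347], [0.6387, -0.4195], [0.3411, -0.4105], [0.3372, -0.2323]] [ 0.48783492 -0.32426526] 0.1848763751972919 0.29775700716119197
```

Emit:
{"api": "send_rows", "payload": {"targets": [[1, [0, 0, -1], [0, 0, 0]], [1, [0, 0, -2.2], [0, 0, 0]], [1, [0, 0, -3.4], [0, 0, 0]], [1, [0, 0, -4.5], [0, 0, 0]], [0.8, [0, 0, -5.2], [0, 0, 0]], [0.6, [0, 0, -5.6], [0, 0, 0]], [0.4, [0, 0, -5.6], [0, 0, 0]], [0.3, [0, 0, -5.6], [0, 0, 0]], [0, [0, 0, -5.6], [0, 0, 0]], [0, [0, 0, -5.6], [0, 0, 0]], [0, [0, 0, -5.6], [0, 0, 0]], [0, [0, 0, -5.6], [0, 0, 0]], [0, [0, 0, -5.6], [0, 0, 0]], [0, [0, 0, -5.6], [0, 0, 0]], [0, [0, 0, -5.6], [0, 0, 0]], [0, [0, 0, -5.6], [0, 0, 0]], [0, [0, 0, -5.6], [0, 0, 0]], [0, [0, 0, -5.6], [0, 0, 0]]], "squeeze": 30}}

```text
clock: 38.6
eef_pos: [0.5802, 0.0504, 0.1144]
orientation: [[-0.983, -0.182, 0.002], [-0.182, 0.983, -0.003], [-0.002, -0.003, -1.0]]
contact_force: [0.2, -0.4, -0.4]
finger_gap: 0.102
finger_force: 30.0
```

Emit:
{"api": "send_rows", "payload": {"targets": [[0, [0, 0, 0.1], [0, 0, 0]], [0, [0, 0, 0.2], [0, 0, 0]], [0, [0.06, 0, 0.3], [0, 0, 0]], [0, [-0.06, 0, 0.4], [0, 0, 0]], [0, [0.06, 0, 0.5], [0, 0, 0]], [0, [0, 0, 0.6], [0, 0, 0]], [0, [0, 0, 0.9], [0, 0, 0]], [0, [0, 0, 1.3], [0, 0, 0]], [0, [0, 0, 1.9], [0, 0, 0]], [0, [0, 0, 2.6], [0, 0, 0]], [0, [0, 0, 3.4], [0, 0, 0]], [0, [0, 0, 4.2], [0, 0, 0]], [0, [0, 0, 4.8], [0, 0, 0]], [0, [0, 0, 5.2], [0, 0, 0]], [0, [0, 0, 5.2], [0, 0, 0]]]}}

```text
clock: 40.1
eef_pos: [0.5805, 0.0505, 0.2457]
orientation: [[-0.983, -0.182, 0.004], [-0.182, 0.983, -0.003], [-0.003, -0.004, -1.0]]
contact_force: [0.1, -0.2, -2.4]
finger_gap: 0.104
finger_force: 30.0
```

Emit:
{"api": "send_rows", "payload": {"targets": [[0, [0.03, 0.3, 0], [0, 0, 0]], [0, [0.1, 0.9, 0], [0, 0, -0.02]], [0, [0.2, 1.8, 0], [0, 0, -0.04]], [0, [0.33, 2.8, 0], [0, 0, -0.06]], [0, [0.46, 3.9, 0], [0, 0, -0.08]], [0, [0.6, 5, 0], [0, 0, -0.1]], [0, [0.73, 6.1, 0], [0, 0, -0.12]], [0, [0.86, 7.2, 0], [0, 0, -0.14]], [0, [0.97, 8.2, 0], [0, 0, -0.155]], [0, [1.08, 9.1, 0], [0, 0, -0.17]], [0, [1.16, 9.8, 0], [0, 0, -0.18]], [0, [1.23, 10.25, 0], [0, 0, -0.183]], [0, [1.23, 10.4, -0.3], [0, 0, -0.183]], [0, [1.23, 10.4, -1], [0, 0, -0.183]], [0, [1.23, 10.4, -2], [0, 0, -0.183]], [0, [1.23, 10.4, -3], [0, 0, -0.183]], [0, [1.23, 10.4, -4], [0, 0, -0.183]], [0, [1.23, 10.4, -4.6], [0, 0, -0.183]], [0, [1.23, 10.4, -4.6], [0, 0, -0.183]], [0, [1.23, 10.4, -4.6], [0, 0, -0.183]]]}}

```text
clock: 42.1
eef_pos: [0.6111, 0.3102, 0.1297]
orientation: [[-1.0, 0.0, 0.002], [0.0, 1.0, -0.003], [-0.002, -0.003, -1.0]]
contact_force: [1.2, 0.8, -1.1]
finger_gap: 0.104
finger_force: 30.0
```

Emit:
{"api": "send_rows", "payload": {"targets": [[0, [0, 0, -0.3], [0, 0, 0]], [0, [0, 0, -0.6], [0, 0, 0]], [0, [0, 0, -0.9], [0, 0, 0]], [0, [0, 0, -1.15], [0, 0, 0]], [0, [0, 0, -1.35], [0, 0, 0]], [0, [0, 0, -1.5], [0, 0, 0]], [0, [0, 0, -1.58], [0, 0, 0]], [0, [0, 0, -1.62], [0, 0, 0]], [0, [0, 0, -1.62], [0, 0, 0]]]}}

```text
clock: 43.0
eef_pos: [0.611, 0.3105, 0.0893]
orientation: [[-1.0, 0.0, 0.002], [0.0, 1.0, -0.003], [-0.002, -0.003, -1.0]]
contact_force: [-1.0, -1.2, 3.2]
finger_gap: 0.106
finger_force: 30.0
```

Run:
```python
from h import *
c=capture("top");np.savez("top9.npz",**{k:c[k] for k in("intrinsics","eye","orientation","image")})
im=c["image"];cv2.imwrite("pics/top9.png",im)
a=cv2.resize(im[160:225,238:300],(372,390),interpolation=cv2.INTER_CUBIC);b=cv2.resize(im[180:300,360:440],(260,390),interpolation=cv2.INTER_CUBIC)
cv2.imwrite("pics/v9.png",np.hstack([a,b]))
```

```text
(no output)
```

View pics/v9.png

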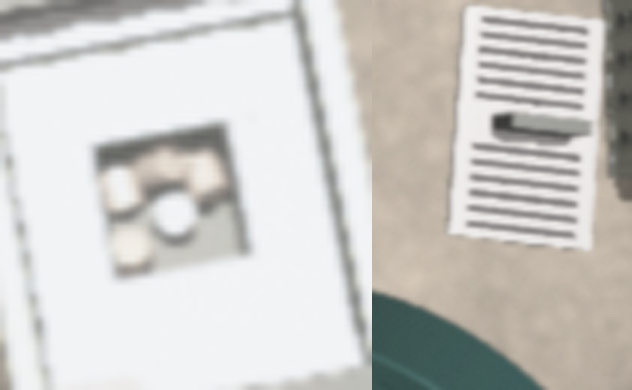

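Emit:
{"api": "send_rows", "payload": {"targets": [[0.3, [0, 0, 0], [0, 0, 0]], [0.4, [0, 0, 0], [0, 0, 0]], [0.4, [0, 0, 0], [0, 0, 0]], [0.5, [0, 0, 0], [0, 0, 0]], [0.5, [0, 0, 0], [0, 0, 0]], [0.5, [0, 0, 0.5], [0, 0, 0]], [0.5, [0, 0, 1.5], [0, 0, 0]], [0.5, [0, 0, 3], [0, 0, 0]], [1, [0, 0, 4.5], [0, 0, 0]], [1, [0, 0, 6], [0, 0, 0]], [1, [0, 0, 7.5], [0, 0, 0]], [1, [0, 0, 7.5], [0, 0, 0]]]}}

```text
clock: 44.25
eef_pos: [0.6115, 0.3119, 0.2825]
orientation: [[-1.0, -0.0, 0.007], [-0.0, 1.0, 0.0], [-0.007, 0.0, -1.0]]
contact_force: [0.1, -0.0, -0.1]
finger_gap: 0.805
finger_force: 0.0
```

Run:
```python
from h import *
f=lambda a:np.c_[360+(np.float64(a)[:,0]-372+.5)/3.25-.5,180+(np.float64(a)[:,1]+.5)/3.25-.5]
P=ray("top9",f([(463,7),(607,22),(591,248),(449,233)]),.006)[:,:2]
print(P.round(4).tolist(),P.mean(0).round(4),np.degrees(np.arctan2(*((P[0]-P[3]+P[1]-P[2])[::-1]))))
print("grip",ray("top9",f([(512,113),(592,120),(592,137),(512,129)]),.051)[:,:2].round(4).tolist())
print("box edge",ray("top9",f([(608,30),(608,190)]),.07)[:,:2].round(3).tolist())
look("w9")
```

```text
[[0.6317, -0.3184], [0.6224, -0.4318], [0.4462, -0.4138], [0.4552, -0.3044]] [ 0.5389 -0.3671] -5.17867223349677
grip [[0.5462, -0.337], [0.5424, -0.3964], [0.5298, -0.396], [0.5344, -0.3367]]
box edge [[0.608, -0.401], [0.491, -0.397]]
[0.6115, 0.3119, 0.2825] [[-1.0, -0.0, 0.007], [-0.0, 1.0, 0.0], [-0.007, 0.0, -1.0]]
```

Emit:
{"api": "send_rows", "payload": {"targets": [[1, [-0.1, -0.8, 0], [0, 0, -0.1]], [1, [-0.3, -2.2, 0], [0, 0, -0.24]], [1, [-0.5, -4, 0], [0, 0, -0.38]], [1, [-0.7, -6, 0], [0, 0, -0.52]], [1, [-0.9, -8, 0], [0, 0, -0.66]], [1, [-1.1, -10, 0], [0, 0, -0.8]], [1, [-1.3, -12, 0], [0, 0, -0.94]], [1, [-1.5, -14, 0], [0, 0, -1.08]], [1, [-1.7, -16, 0], [0, 0, -1.22]], [1, [-1.9, -18, 0], [0, 0, -1.36]], [1, [-2.1, -20, 0], [0, 0, -1.5]], [1, [-2.3, -22, 0], [0, 0, -1.6]], [1, [-2.5, -24, 0], [0, 0, -1.661]], [1, [-2.7, -25.6, 0], [0, 0, -1.661]], [1, [-2.85, -26.6, -0.8], [0, 0, -1.661]], [1, [-2.94, -27.14, -2], [0, 0, -1.661]], [1, [-2.94, -27.14, -3.2], [0, 0, -1.661]], [1, [-2.94, -27.14, -4], [0, 0, -1.661]], [1, [-2.94, -27.14, -4], [0, 0, -1.661]], [1, [-2.94, -27.14, -4], [0, 0, -1.661]]]}}

```text
clock: 46.3
eef_pos: [0.5374, -0.3679, 0.1767]
orientation: [[0.09, 0.996, -0.004], [0.996, -0.09, -0.001], [-0.001, -0.004, -1.0]]
contact_force: [-0.1, 0.0, 0.0]
finger_gap: 0.997
finger_force: 0.0
```

Emit:
{"api": "send_rows", "payload": {"targets": [[1, [0, 0, -1], [0, 0, 0]], [1, [0, 0, -2.4], [0, 0, 0]], [1, [0, 0, -3.8], [0, 0, 0]], [1, [0, 0, -5], [0, 0, 0]], [1, [0, 0, -5.8], [0, 0, 0]], [1, [0, 0, -6.2], [0, 0, 0]], [0.7, [0, 0, -6.4], [0, 0, 0]], [0.4, [0, 0, -6.4], [0, 0, 0]], [0.3, [0, 0, -6.4], [0, 0, 0]], [0.2, [0, 0, -6.4], [0, 0, 0]], [0, [0, 0, -6.4], [0, 0, 0]], [0, [0, 0, -6.4], [0, 0, 0]], [0, [0, 0, -6.4], [0, 0, 0]], [0, [0, 0, -6.4], [0, 0, 0]], [0, [0, 0, -6.4], [0, 0, 0]], [0, [0, 0, -6.4], [0, 0, 0]], [0, [0, 0, -6.4], [0, 0, 0]], [0, [0, 0, -6.4], [0, 0, 0]]], "squeeze": 50}}

```text
clock: 48.1
eef_pos: [0.5375, -0.3682, 0.0164]
orientation: [[0.09, 0.996, -0.003], [0.996, -0.09, -0.001], [-0.002, -0.003, -1.0]]
contact_force: [-0.6, 0.6, 1.1]
finger_gap: 0.124
finger_force: 50.0
```

Emit:
{"api": "send_rows", "payload": {"targets": [[0, [0, 0, 0.1], [0, 0, 0]], [0, [0, 0, 0.2], [0, 0, 0]], [0, [0, 0.2, 0.25], [0, 0, 0]], [0, [0, 0.5, 0.3], [0, 0, 0]], [0, [0, 0.8, 0.5], [0, 0, 0]], [0, [0, 1, 1], [0, 0, 0]], [0, [0, 1, 2], [0, 0, 0]], [0, [0, 1, 3.2], [0, 0, 0]], [0, [0, 1, 4.6], [0, 0, 0]], [0, [0, 1, 6], [0, 0, 0]], [0, [0, 1, 7.4], [0, 0, 0]], [0, [0, 1, 8.5], [0, 0, 0]], [0, [0, 1, 9.2], [0, 0, 0]], [0, [0, 1, 9.4], [0, 0, 0]], [0, [0, 1, 9.4], [0, 0, 0]]]}}

```text
clock: 49.6
eef_pos: [0.5375, -0.3428, 0.252]
orientation: [[0.09, 0.996, -0.003], [0.996, -0.09, -0.002], [-0.002, -0.003, -1.0]]
contact_force: [0.6, -0.4, -3.7]
finger_gap: 0.121
finger_force: 50.0
```

Emit:
{"api": "send_rows", "payload": {"targets": [[0, [0.04, 0.2, 0], [0, 0, 0]], [0, [0.12, 0.7, 0], [0, 0, 0.01]], [0, [0.27, 1.5, 0], [0, 0, 0.03]], [0, [0.45, 2.5, 0], [0, 0, 0.05]], [0, [0.66, 3.6, 0], [0, 0, 0.08]], [0, [0.9, 4.8, 0], [0, 0, 0.11]], [0, [1.12, 6, 0], [0, 0, 0.14]], [0, [1.34, 7.2, 0], [0, 0, 0.17]], [0, [1.57, 8.4, 0], [0, 0, 0.2]], [0, [1.8, 9.6, 0], [0, 0, 0.22]], [0, [2, 10.8, 0], [0, 0, 0.24]], [0, [2.2, 11.8, 0], [0, 0, 0.26]], [0, [2.36, 12.6, 0], [0, 0, 0.273]], [0, [2.46, 13.15, 0], [0, 0, 0.273]], [0, [2.52, 13.4, 0], [0, 0, 0.273]], [0, [2.52, 13.5, 0], [0, 0, 0.273]], [0, [2.52, 13.5, 0], [0, 0, 0.273]], [0, [2.52, 13.5, 0], [0, 0, 0.273]], [0, [2.52, 13.5, 0], [0, 0, 0.273]]]}}

```text
clock: 51.5
eef_pos: [0.6003, -0.0065, 0.2513]
orientation: [[-0.181, 0.984, -0.003], [0.984, 0.181, -0.002], [-0.002, -0.004, -1.0]]
contact_force: [0.4, 0.0, -2.8]
finger_gap: 0.126
finger_force: 50.0
```

Emit:
{"api": "send_rows", "payload": {"targets": [[0, [0, 0, 0], [0.015, -0.08, 0]], [0, [0, 0.01, 0], [0.03, -0.16, 0]], [0, [0, 0.02, -0.3], [0.045, -0.24, 0]], [0, [0, 0.02, -0.8], [0.0575, -0.309, 0]], [0, [0, 0.02, -1.5], [0.0575, -0.309, 0]], [0, [0, 0.02, -2.3], [0.0575, -0.309, 0]], [0, [0, 0.02, -3], [0.0575, -0.309, 0]], [0, [0, 0.02, -3.6], [0.0575, -0.309, 0]], [0, [0, 0.02, -4], [0.0575, -0.309, 0]], [0, [0, 0.02, -4.3], [0.0575, -0.309, 0]], [0, [0, 0.02, -4.6], [0.0575, -0.309, 0]], [0, [0, 0.02, -4.85], [0.0575, -0.309, 0]], [0, [0, 0.02, -5.1], [0.0575, -0.309, 0]], [0, [0, 0.02, -5.3], [0.0575, -0.309, 0]], [0, [0, 0.02, -5.45], [0.0575, -0.309, 0]], [0, [0, 0.02, -5.52], [0.0575, -0.309, 0]], [0, [0, 0.02, -5.52], [0.0575, -0.309, 0]], [0, [0, 0.02, -5.52], [0.0575, -0.309, 0]]]}}

```text
clock: 53.3
eef_pos: [0.6005, -0.0051, 0.1135]
orientation: [[-0.181, 0.936, 0.301], [0.983, 0.173, 0.054], [-0.001, 0.306, -0.952]]
contact_force: [-0.3, -0.6, -3.2]
finger_gap: 0.126
finger_force: 50.0
```

Emit:
{"api": "send_rows", "payload": {"targets": [[0, [-0.05, -0.01, 0], [0, 0, 0]], [0, [-0.15, -0.03, 0], [0, 0, 0]], [0, [-0.3, -0.06, 0], [0, 0, 0]], [0, [-0.45, -0.08, 0], [0, 0, 0]], [0, [-0.6, -0.11, 0], [0, 0, 0]], [0, [-0.75, -0.14, 0], [0, 0, 0]], [0, [-0.9, -0.17, 0], [0, 0, 0]], [0, [-1.05, -0.2, 0], [0, 0, 0]], [0, [-1.2, -0.22, 0], [0, 0, 0]], [0, [-1.32, -0.25, 0], [0, 0, 0]], [0, [-1.42, -0.27, 0], [0, 0, 0]], [0, [-1.49, -0.28, 0], [0, 0, 0]], [0, [-1.49, -0.28, 0], [0, 0, 0]], [0, [-1.49, -0.28, 0], [0, 0, 0]]]}}

```text
clock: 54.7
eef_pos: [0.5632, -0.0122, 0.1134]
orientation: [[-0.181, 0.936, 0.301], [0.983, 0.173, 0.054], [-0.001, 0.306, -0.952]]
contact_force: [-0.1, 0.2, -3.5]
finger_gap: 0.123
finger_force: 50.0
```

Emit:
{"api": "send_rows", "payload": {"targets": [[0, [0.05, 0.01, -0.12], [-0.006, 0.034, 0]], [0, [0.11, 0.02, -0.25], [-0.013, 0.069, 0]], [0, [0.16, 0.03, -0.39], [-0.019, 0.103, 0]], [0, [0.2, 0.037, -0.52], [-0.025, 0.137, 0]], [0, [0.25, 0.045, -0.65], [-0.032, 0.172, 0]], [0, [0.29, 0.053, -0.79], [-0.038, 0.206, 0]], [0, [0.32, 0.06, -0.92], [-0.045, 0.24, 0]], [0, [0.35, 0.065, -1.05], [-0.051, 0.275, 0]], [0, [0.37, 0.07, -1.18], [-0.0575, 0.309, 0]], [0, [0.37, 0.07, -1.18], [-0.0575, 0.309, 0]], [0, [0.37, 0.07, -1.18], [-0.0575, 0.309, 0]], [0, [0.37, 0.07, -1.18], [-0.0575, 0.309, 0]]]}}

```text
clock: 55.9
eef_pos: [0.5722, -0.0104, 0.0839]
orientation: [[-0.182, 0.983, -0.002], [0.983, 0.182, -0.002], [-0.002, -0.003, -1.0]]
contact_force: [0.7, -0.7, -3.0]
finger_gap: 0.122
finger_force: 50.0
```

Emit:
{"api": "send_rows", "payload": {"targets": [[0, [0.05, 0.01, 0], [0, 0, 0]], [0, [0.14, 0.026, 0], [0, 0, 0]], [0, [0.24, 0.045, 0], [0, 0, 0]], [0, [0.34, 0.063, 0], [0, 0, 0]], [0, [0.44, 0.08, 0], [0, 0, 0]], [0, [0.54, 0.1, 0], [0, 0, 0]], [0, [0.62, 0.116, 0], [0, 0, 0]], [0, [0.68, 0.127, 0], [0, 0, 0]], [0, [0.71, 0.132, 0], [0, 0, 0]], [0, [0.71, 0.132, -0.03], [0, 0, 0]], [0, [0.71, 0.132, -0.06], [0, 0, 0]], [0, [0.71, 0.132, -0.07], [0, 0, 0]], [0, [0.71, 0.132, -0.07], [0, 0, 0]]]}}

```text
clock: 57.2
eef_pos: [0.5901, -0.0071, 0.0823]
orientation: [[-0.182, 0.983, -0.003], [0.983, 0.182, -0.002], [-0.002, -0.003, -1.0]]
contact_force: [-2.8, -0.1, 3.4]
finger_gap: 0.125
finger_force: 50.0
```

Emit:
{"api": "send_rows", "payload": {"targets": [[0.3, [0, 0, 0], [0, 0, 0]], [0.4, [0, 0, 0], [0, 0, 0]], [0.4, [0, 0, 0], [0, 0, 0]], [0.4, [0, 0, 0], [0, 0, 0]], [0.4, [0, 0, 0], [0, 0, 0]], [0.4, [0, 0, 0.4], [0, 0, 0]], [0.4, [0, 0, 1.2], [0, 0, 0]], [0.4, [0, 0, 2.5], [0, 0, 0]], [0.4, [0, 0, 4], [0, 0, 0]], [0.4, [0, 0, 5.5], [0, 0, 0]], [0.4, [-1, -2, 7], [0, 0, 0]], [0.4, [-2, -4, 8], [0, 0, 0]], [0.4, [-3, -6, 8], [0, 0, 0]], [0.4, [-4, -8, 8], [0, 0, 0]], [0.4, [-5, -10, 8], [0, 0, 0]], [0.4, [-5, -12, 8], [0, 0, 0]], [0.4, [-5, -12, 8], [0, 0, 0]], [0.4, [-5, -12, 8], [0, 0, 0]]]}}

```text
clock: 59.0
eef_pos: [0.4628, -0.3126, 0.2823]
orientation: [[-0.174, 0.985, -0.004], [0.985, 0.174, -0.003], [-0.002, -0.004, -1.0]]
contact_force: [0.1, 0.6, -0.5]
finger_gap: 0.402
finger_force: 0.0
```

Run:
```python
from h import *
c=capture("top");im=c["image"];cv2.imwrite("pics/top10.png",im)
g=cv2.cvtColor(im,cv2.COLOR_BGR2GRAY).astype(np.float32)
# intensity profiles along extractor X at two lateral offsets, sampled at plate-top height z=.072
K,e,R=c["intrinsics"],np.array(c["eye"]),np.array(c["orientation"])
def px(P):
    q=(np.array(P)-e)@R;return q[:,:2]/q[:,2:]@np.diag([K[0,0],K[1,1]])+[K[0,2],K[1,2]]
t=np.radians(10.5);X=np.arange(-116,105,2.)
for z,Y in((.072,-25),(.072,25),(.117,0),(.117,-15)):
    P=np.c_[.590+(X*np.cos(t)-Y*np.sin(t))/1e3,-.0066+(X*np.sin(t)+Y*np.cos(t))/1e3,np.full(len(X),z)]
    uv=px(P).astype(np.float32);v=cv2.remap(g,uv[:,0],uv[:,1],cv2.INTER_LINEAR).ravel()
    print(z,Y,' '.join(f"{int(x)}:{int(k)}" for x,k in zip(X,v)))
Y=np.arange(-76,77,2.)
for X0 in(-40,40):
    P=np.c_[.590+(X0*np.cos(t)-Y*np.sin(t))/1e3,-.0066+(X0*np.sin(t)+Y*np.cos(t))/1e3,np.full(len(Y),.072)]
    uv=px(P).astype(np.float32);v=cv2.remap(g,uv[:,0],uv[:,1],cv2.INTER_LINEAR).ravel()
    print("lat",X0,' '.join(f"{int(x)}:{int(k)}" for x,k in zip(Y,v)))
```

```text
0.072 -25 -116:194 -114:205 -112:192 -110:170 -108:161 -106:161 -104:161 -102:161 -100:161 -98:161 -96:162 -94:162 -92:162 -90:162 -88:163 -86:163 -84:164 -82:165 -80:162 -78:164 -76:191 -74:213 -72:212 -70:187 -68:139 -66:144 -64:185 -62:212 -60:211 -58:185 -56:140 -54:145 -52:187 -50:212 -48:211 -46:185 -44:140 -42:145 -40:189 -38:213 -36:212 -34:186 -32:141 -30:144 -28:187 -26:212 -24:212 -22:187 -20:143 -18:146 -16:171 -14:166 -12:141 -10:127 -8:123 -6:109 -4:87 -2:87 0:114 2:149 4:160 6:161 8:162 10:169 12:185 14:211 16:210 18:176 20:147 22:147 24:178 26:211 28:209 30:175 32:144 34:144 36:180 38:211 40:210 42:180 44:150 46:146 48:184 50:210 52:209 54:180 56:145 58:140 60:181 62:207 64:209 66:181 68:141 70:137 72:182 74:204 76:192 78:149 80:93 82:70 84:90 86:128 88:159 90:166 92:165 94:165 96:165 98:168 100:178 102:192 104:185
0.072 25 -116:185 -114:178 -112:172 -110:166 -108:164 -106:164 -104:164 -102:164 -100:164 -98:164 -96:165 -94:165 -92:165 -90:165 -88:166 -86:166 -84:166 -82:159 -80:142 -78:144 -76:179 -74:213 -72:210 -70:174 -68:142 -66:145 -64:180 -62:212 -60:210 -58:175
[... 2722 characters left out ...]
42:188 44:202 46:215 48:220 50:221 52:221 54:220 56:215 58:198 60:171 62:173 64:193 66:215 68:221 70:221 72:217 74:199 76:176
lat 40 -76:191 -74:211 -72:219 -70:221 -68:219 -66:204 -64:170 -62:142 -60:145 -58:177 -56:199 -54:208 -52:215 -50:220 -48:221 -46:221 -44:220 -42:215 -40:208 -38:201 -36:193 -34:189 -32:195 -30:202 -28:210 -26:210 -24:210 -22:211 -20:213 -18:211 -16:209 -14:209 -12:210 -10:210 -8:209 -6:209 -4:206 -2:204 0:205 2:211 4:210 6:209 8:209 10:210 12:209 14:208 16:210 18:210 20:210 22:209 24:207 26:200 28:196 30:201 32:208 34:210 36:210 38:210 40:214 42:217 44:219 46:221 48:221 50:221 52:220 54:214 56:209 58:209 60:210 62:192 64:187 66:200 68:216 70:221 72:221 74:217 76:201
```

Run:
```python
import cv2,numpy as np
a=cv2.imread("pics/top0.png");b=cv2.imread("pics/top10.png")
for n,(y0,y1,x0,x1) in dict(funnel=(150,215,115,195),scoopL=(235,290,105,148),scoopR=(240,295,152,195),jar=(110,150,325,365),bottle=(100,135,200,230)).items():
    A,B=[cv2.cvtColor(i[y0:y1,x0:x1],cv2.COLOR_BGR2GRAY).astype(np.float32) for i in(a,b)]
    print(n,cv2.phaseCorrelate(A,B,cv2.createHanningWindow(A.shape[::-1],cv2.CV_32F)),np.abs(A-B).mean().round(1))
```

```text
funnel ((1.0290450091836547, -0.34263648623070964), 0.9787202136384117) 7.3
scoopL ((0.9512993082427776, 0.7692847497256814), 0.516176880730523) 7.4
scoopR ((0.4342716458842908, 0.26681194239689177), 0.45873916935037684) 9.3
jar ((-0.06401604012858897, 0.05537703118820758), 0.9098446768522263) 2.2
bottle ((-0.15377543749380784, 0.01162713801637949), 0.9967767936212045) 4.4
```

```bash
python3 -c "
from workcell import *
print(close_job())"
```

```text
the job is handed in; nothing more can be done
None
```

The job is done and handed in, with no verdict returned: all five plugs found (three in one scoop, two in the other) are in the well, the funnel is back in its rest, both scoops stand empty on the table, the grille lies flat on its ledges, centred to about 1 mm by the overhead camera, and the jar and bottle are where they were.

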